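# Shift the tube roller's selector into its second notch and lock it

### The job

Set the tube roller to its second speed: pull the selector knob up against its spring, turn it clockwise past the first notch, and let it drop fully home in the second notch, feeling for the notch gently and never forcing the pin. Then slide the lock bolt fully across over the knob's flange, let go, and leave the other things on the bench where they are.

Things in the scene. Friction and masses are not known exactly. Their poses are not given: they have to be found in the camera images.
- drive_unit: tube-roller drive, fixed to the bench: white housing with grey top, two black rollers carrying a tube along its far side. Origin on the bench under the selector's axis; x points to the rollers (yaw within 0.4 rad of straight ahead), y left, z up. Housing x -68 to 138, y -115 to 155 mm, top 45 mm high; rollers and tube reach 83 mm, from x 63 mm on
- disc_centre (a point): point on the selector's axis, 59 mm above the bench, level with the top of the steel index disc's raised ring (radius 28 to 46 mm). The ring has a wide park gap, then clockwise two notches, each 11 mm wide for the 9 mm pin. The disc is bolted on up to 0.2 rad either way from nominal (this point does not show it): feel or look for the notch. Site axes are the unit's
- selector_grip (a point): point on the axis in the knob's black grip bar, 10 mm below its top, 96 mm above the bench when home. Bar 52 mm long, 14 mm wide, 76 to 106 mm above the bench when home, over a round flange (radius 24, top 65 mm). Site x runs along the bar towards the pin, z up; it turns and lifts with the knob
- selector_pin (a point): lower end of the knob's downward steel pin (9 mm thick), 37 mm from the axis on an arm that reaches 43 mm (arm top 68 mm above the bench); 50 mm above the bench when home. More than 30 N on the pin, by pushing it against a notch wall or down on the ring, counts as forcing it; contact is stiff, so a millimetre or so too far does it
- selector_lift (a joint): lift of the knob, m: 0 fully home, 0.016 upper stop. A spring pulls it down, about 6 N at home, 8 N lifted (weight included). The pin is clear of the ring above 0.0095; resting on the ring it reads 0.009. Released over a notch it drops home by itself in about 0.1 s, but not while the bar is gripped: open the fingers slightly so that it can slide between them
- selector_turn (a joint): turn of the knob, rad, growing clockwise from above; stops at -0.7 and 1.95. Starts home in the park gap, within 0.15 of 0. Nominal: park gap -0.38 to 0.38, first notch 0.75, second 1.45, all shifted together by up to 0.2 with the disc. Pin play in a notch 0.03 either way. At 0 the pin points to -75 deg in the unit's frame. Turning takes 0.03 N m, about 0.1 with the pin dragging on the ring
- bolt_grip (a point): point in the lock bolt's upright dark steel post, 10 mm below its top, 96 mm above the bench. Post 12 mm (unit x) by 26 mm (unit y), foot 71, top 106 mm above the bench, on a steel blade in a guide whose cheeks reach 72 mm; when open it stands 96 mm from the selector axis on the unit's left (+y). Axes are the unit's
- lock_bolt (a joint): travel of the bolt towards the selector axis (unit -y), m: 0 open (start), 0.022 fully across at its stop. About 2 N of friction; stays where it is left. Its blade passes over the flange only when the knob is fully home, and then keeps it down
- stain_bottle: small white dropper bottle, 34 mm across, 93 mm tall, loose; origin at the centre of its underside. Bystander
- petri: covered petri dish, 60 mm across, 15 mm tall, loose; origin at the centre of its underside. Bystander
- staining_jar: glass jar with black screw lid, 66 mm across, 102 mm tall, loose; origin at the centre of its underside. Bystander
- slide_box: closed green and white slide carton, 104 x 88 x 42 mm, loose; origin at the centre of its underside. Bystander

How it is judged:
By the outcome, as a careful person would: the job done as asked, in the order asked, and still so for the second after the job is handed in, with the robot touching nothing.
It also fails if it takes over 58 s, if anything falls off the work surface, if the arm or the gripper's body presses on something with over 40 N, if the wrist force passes 120 N, or if a joint passes its speed limit or range.

### The arm

A 6-joint arm with a two-finger parallel gripper is mounted at the origin on a cart in front of the work surface, level with it; the furniture and walls round the work are solid. World frame = base frame: x ahead of the robot, y to its left, z up, the work surface at z = 0. Lengths are in mm, angles in rad, forces in N, time in s.
With the tool pointing down it reaches from about 250 to 850 mm from the base axis. Payload 12.5 kg.
Tool frame: the origin (TCP) lies midway between the tips of the shut fingers; the grasp point (between the pads) lies 19 mm behind it; z points along the fingers, y is the line along which they close (so a half turn about z gives the same grasp; the last joint's range is limited). The gripper opens to 93 mm and grips with 3 to 60 N. Pads are 15 mm wide; open, the fingers measure 128 mm over their backs; the gripper's body (75 mm by 188 mm) begins 65 mm behind the grasp point.
Start: joints at [-1.211, 0.351, 1.652, -0, 1.139, -0.085], TCP at [236.669, -496.46, 218.633] pointing down, gripper open.
Joint ranges: [-2.75, 2.75], [-0.79, 2.1], [0.01, 2.65], [-1.57, 4.71], [0.07, 3.14], [-2.87, 2.87]. Speed limits (rad/s): [2.22, 2.22, 2.79, 3.14, 3.14, 3.14].

### API

Orientations are given as a rotation vector (axis times angle).
In Python, from plant import env gives the robot as it stands. The module is installed in compiled form; this text tells all that it offers.
- The arm moves only by the shell command python3 -m jog 'ROWS' [FORCE]. ROWS is JSON, a list of rows, each a list of 7 numbers: the finger opening in cm, from 0 to 9.3, then the shift along the tool's x, y, z in cm, then the turn, a rotation vector about the tool's x, y, z in rad. In form: [[fingers, dx, dy, dz, wx, wy, wz], ...]. A call has 1 to 20 rows; each row is the pose to reach, as a shift and turn from the pose commanded when the call began, along the tool's axes at that moment; what a row does not reach only later rows make up. A row lasts 1/12 s, in which the tool goes at most 41.7 mm and 7.16 degrees, less where a joint would pass 70% of its speed; a pose out of reach is approached as far as the arm can. A call with a gripper value outside its range is refused whole. The fingers move at their own pace and stop on an object; FORCE is the grip in N (left out, the last holds). Time passes only in rows, so rows that repeat a pose let the fingers close. It gives the time, the measured TCP pose, the force, the opening and the grip force at its end, in the units of the state.
- env.observe(): the state, without advancing time (a new reading comes with each control period).
- env.capture(name): name is "side" or "top" or "wrist"; returns the picture (384x512x3 uint8, red, green, blue); there is no depth.
- env.camera_info(name): a dict with "fov_y" (degrees; the focal length in pixels is half the picture's height over the tangent of half this angle, whatever the lens; pixels are square), "cx", "cy" (the principal point, pixels), "eye" and "attitude" of the camera in the world; the wrist camera has in their place "T_tool_cam" (4x4, takes a point from camera to tool coordinates, whose origin is the TCP and whose axes are the flange's). Camera axes: x right, y down, z forward; pixel columns grow to the right and rows downward; lengths in mm; the calibration is good to about 2 mm. A picture is of the moment at which its call begins: read the wrist's pose just before it. camera_info takes no time and is no camera call.
- env.close_job(): hands the job in; it is judged then, once.
The state is a dict: "time_s": time; "q": joint angles; "dq": joint speeds; "joint_torque": joint torques, N m; "tcp_pos": TCP position; "orientation": TCP orientation; "contact_force": force on the tool from outside, world axes, zero at the start; "ft_torque": the same for the moment, N m; "gripper_width": finger opening in mm; "grasp_force": force on a finger pad.
Only numpy, scipy, OpenCV 4.12 (cv2) and the standard library are available. Lean on these libraries where they do the work, as an engineer would, in place of code of your own. Each camera call takes 0.05 s, during which the arm holds its last target. There are 200 camera calls.

## Working session

There is one attempt and no reset: what is moved stays moved. The work goes in short steps, Python scripts to look and compute and a shell command to move; the robot and the scene stay as the last step left them, time stands still between calls to the robot, and variables do not carry over. Pictures are saved under pics/ and viewed, at most 10 in all, crops included, and the job is handed in when it is done.

```bash
mkdir -p pics
python3 - <<'E'
from plant import env
import cv2
for n in ("top","side"):
    im=env.capture(n); cv2.imwrite(f"pics/{n}0.png",im[:,:,::-1]); print(n,env.camera_info(n))
print(env.camera_info("wrist"));print(env.observe())
E
```

```text
top {'fov_y': 57.68471429096115, 'cx': 259.39977943082425, 'cy': 196.49555746491572, 'eye': array([ 380.56644025,   -6.76909261, 1019.78527082]), 'attitude': array([-2.13263238,  2.19211029, -0.07445254])}
side {'fov_y': 46.009738978612155, 'cx': 261.96086434785855, 'cy': 191.95193139042132, 'eye': array([ 192.28702242, 1101.67068472,  690.75175225]), 'attitude': array([-0.30764436,  2.55140174, -1.54449317])}
{'fov_y': 71.30453374722845, 'cx': 254.13062679189326, 'cy': 189.19439498517255, 'T_tool_cam': array([[ 3.10771483e-04, -9.68599336e-01, -2.48626689e-01,
         6.87212409e+01],
       [ 9.99999828e-01,  4.24594258e-04, -4.04181413e-04,
        -6.85652146e-01],
       [ 4.97055313e-04, -2.48626521e-01,  9.68599301e-01,
        -1.66249372e+02],
       [ 0.00000000e+00,  0.00000000e+00,  0.00000000e+00,
         1.00000000e+00]])}
{'time_s': 0.1, 'q': array([-1.21062701e+00,  3.51172467e-01,  1.65231391e+00, -2.41220878e-05,
        1.13907118e+00, -8.46086595e-02]), 'dq': array([ 0.0011342 , -0.00253733, -0.00177439,  0.00051175,  0.00073883,
       -0.001872  ]), 'joint_torque': array([ 2.36579981e-03, -4.98024738e+01, -2.85699570e+01,  7.01476657e-02,
        2.38277548e-02, -5.93949039e-05]), 'tcp_pos': array([ 236.55559911, -496.21844733,  218.17822422]), 'orientation': array([-3.06329285e+00, -6.92716282e-01,  2.42176493e-04]), 'contact_force': array([-0.1762693 ,  0.15155172,  0.1551391 ]), 'ft_torque': array([ 0.02081304, -0.00457926,  0.01679779]), 'grasp_force': 0.0, 'gripper_width': 92.77346777731503}
```

View pics/top0.png

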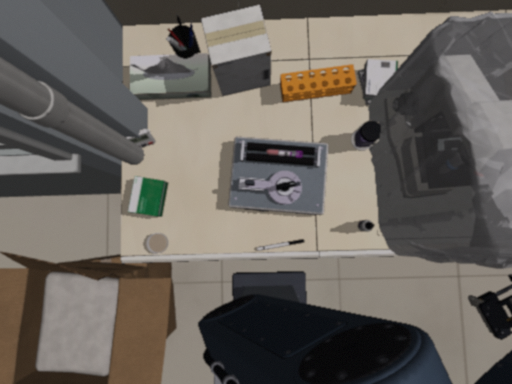

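View pics/side0.png

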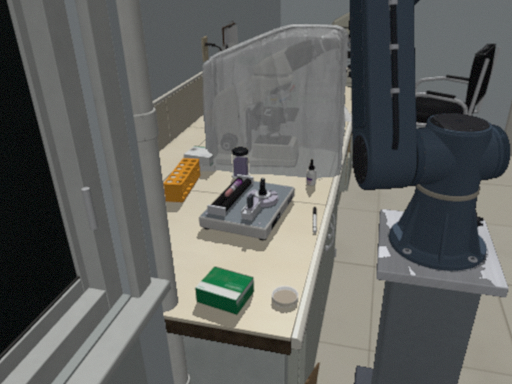

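The top view shows the unit at about (230–328, 137–215). The knob is near (287,185) and the bolt post near (245,184). The draped microscope is on the right from column 380. Next I'll crop and measure.

```bash
cat > h.py <<'E'
from plant import env
import cv2, numpy as np
from scipy.spatial.transform import Rotation as R
def cam(n,o=None):
    c=env.camera_info(n); f=192/np.tan(np.radians(c["fov_y"]/2))
    if n=="wrist":
        o=o or env.observe(); T=np.eye(4);T[:3,:3]=R.from_rotvec(o["orientation"]).as_matrix();T[:3,3]=o["tcp_pos"]
        T=T@c["T_tool_cam"]; return f,c["cx"],c["cy"],T[:3,3],T[:3,:3]
    return f,c["cx"],c["cy"],np.array(c["eye"]),R.from_rotvec(c["attitude"]).as_matrix()
def ray(C,u,v):
    f,cx,cy,e,M=C; return e,M@np.array([(u-cx)/f,(v-cy)/f,1])
def onz(C,u,v,z):
    e,d=ray(C,u,v); return e+d*(z-e[2])/d[2]
def proj(C,p):
    f,cx,cy,e,M=C; q=M.T@(np.array(p)-e); return f*q[0]/q[2]+cx,f*q[1]/q[2]+cy
E
python3 - <<'E'
from h import *
im=cv2.imread("pics/top0.png");c=im[125:230,215:345];s=cv2.imread("pics/side0.png")[165:245,190:310]
cv2.imwrite("pics/c1.png",np.vstack([cv2.resize(c,(650,525)[:2],interpolation=cv2.INTER_CUBIC)]))
C=cam("top")
for z in(0,300):print(z,[onz(C,u,v,z).round() for u,v in((380,255),(400,262),(370,140),(120,255))])
S=cam("side")
g=cv2.cvtColor(im,cv2.COLOR_BGR2HSV)
for u,v in((235,137),(328,143),(325,215),(230,208)):print(onz(C,u,v,45).round())
E
```

```text
0 [array([ 297., -325.,    0.]), array([ 276., -381.,   -0.]), array([ 634., -315.,    0.]), array([316., 428.,   0.])]
300 [array([ 322., -232.,  300.]), array([ 307., -271.,  300.]), array([ 560., -225.,  300.]), array([335., 300., 300.])]
[644.  81.  45.]
[ 618. -183.   45.]
[ 415. -166.   45.]
[441.  99.  45.]
```

View pics/c1.png

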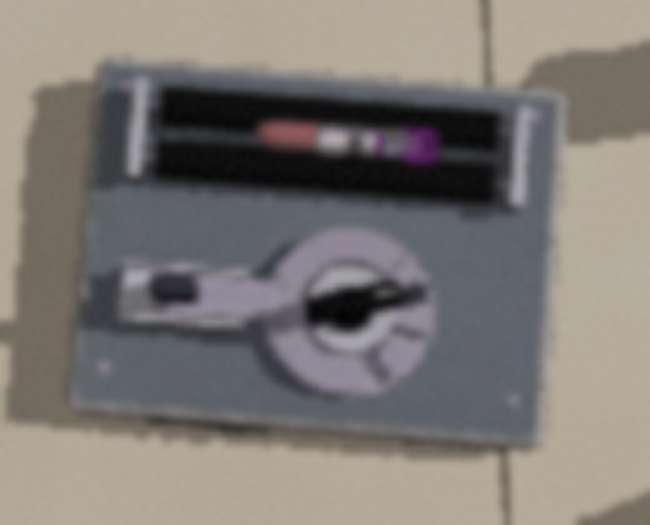

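Corners give 204×266 mm against the given 206×270, so yaw is about -0.093 and the axis is near (493,-59). I'll go round in front of the microscope to a hover over the knob.

```bash
python3 -m jog '[[9.2,1.1,-17.9,-8,0,0,0],[9.2,1.1,-17.9,-8,0,0,0],[9.2,1.1,-17.9,-8,0,0,0],[9.2,1.1,-17.9,-8,0,0,0],[9.2,1.1,-17.9,-8,0,0,0],[9.2,13.4,-29.7,-8,0,0,0],[6,13.4,-29.7,-8,0,0,0],[4,13.4,-29.7,-8,0,0,0],[4,13.4,-29.7,-8,0,0,0],[4,13.4,-29.7,-8,0,0,0],[4,26.7,-34.4,-8,0,0,-0.4],[4,26.7,-34.4,-8,0,0,-0.8],[4,26.7,-34.4,-8,0,0,-1.3],[4,26.7,-34.4,-8,0,0,-1.3],[4,41.9,-28.4,-4,0,0,-1.3],[4,41.9,-28.4,-4,0,0,-1.3],[4,41.9,-28.4,-4,0,0,-1.3],[4,41.9,-28.4,-4,0,0,-1.3],[4,41.9,-28.4,-4,0,0,-1.3],[4,41.9,-28.4,-4,0,0,-1.3]]' 20
python3 - <<'E'
from h import *
o=env.observe();C=cam("wrist",o);im=env.capture("wrist");cv2.imwrite("pics/w1.png",cv2.resize(im[:,:,::-1],(768,576),interpolation=cv2.INTER_CUBIC)); np.save("w1.npy",np.r_[o["tcp_pos"],o["orientation"]])
print(o["tcp_pos"],o["orientation"],o["q"],o["contact_force"])
print(proj(C,(493,-59,59)))
E
```

```text
time_s: 1.77
tcp_pos: [493.8, -59.6, 256.4]
orientation: [-2.094, -2.338, 0.003]
contact_force: [-0.8, -0.5, 0.7]
gripper_width: 39.9
grasp_force: 0.0
[493.75503651 -59.63881005 256.39322733] [-2.09352541 -2.33786255  0.00296322] [-2.13848945e-01  2.17134750e-01  1.73474441e+00  2.21935184e-05
  1.19357409e+00 -3.24021280e-01] [-0.82055578 -0.47150834  0.72437436]
(np.float64(254.19981721034588), np.float64(172.0476471123476))
```

View pics/w1.png

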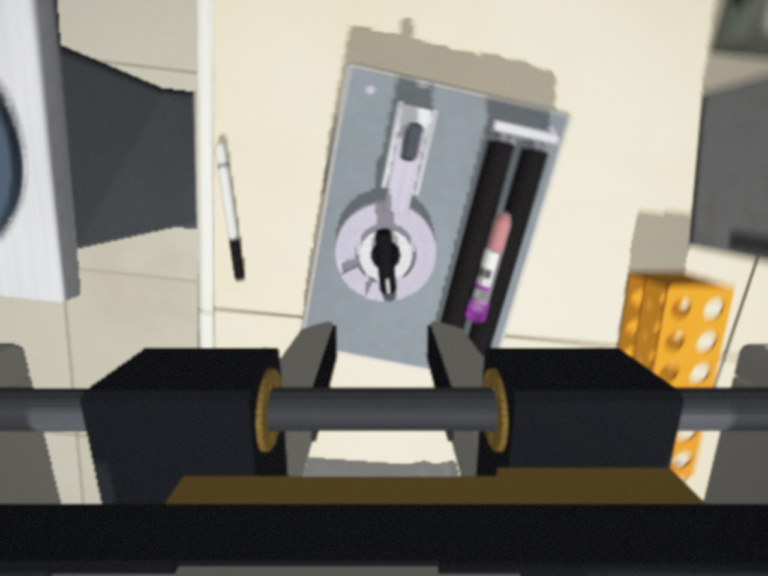

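The wrist view confirms the knob at (386,252) of 768×576, the pin pointing down the picture, one notch near (350,267) and another near (372,292), and the bolt post at (412,138). I'll go lower for a precise reading of axis and notches.

```bash
python3 -m jog '[[4,-2,0,4,0,0,0],[4,-2,0,8,0,0,0],[4,-2,0,9,0,0,0],[4,-2,0,9,0,0,0]]'
python3 - <<'E'
from h import *
o=env.observe();C=cam("wrist",o);im=env.capture("wrist")[:,:,::-1].copy()
cv2.imwrite("w2.png",im); np.save("w2.npy",np.r_[o["tcp_pos"],o["orientation"]])
print(o["tcp_pos"],o["orientation"])
u,v=proj(C,(493,-59,59));print(u,v)
u,v=int(u),int(v)
y0,x0=max(v-95,0),max(u-80,0)
c=im[y0:y0+150,x0:x0+180];print(x0,y0)
cv2.imwrite("pics/w2c.png",cv2.resize(c,None,fx=4,fy=4,interpolation=cv2.INTER_CUBIC))
E
```

```text
time_s: 2.15
tcp_pos: [492.8, -79.7, 165.7]
orientation: [-2.105, -2.325, 0.004]
contact_force: [-0.7, 0.4, 0.6]
gripper_width: 40.1
grasp_force: 0.0
[492.81614411 -79.71668123 165.70221933] [-2.10484336 -2.3253555   0.00418634]
257.0151731425678 169.48038426890704
177 74
```

View pics/w2c.png

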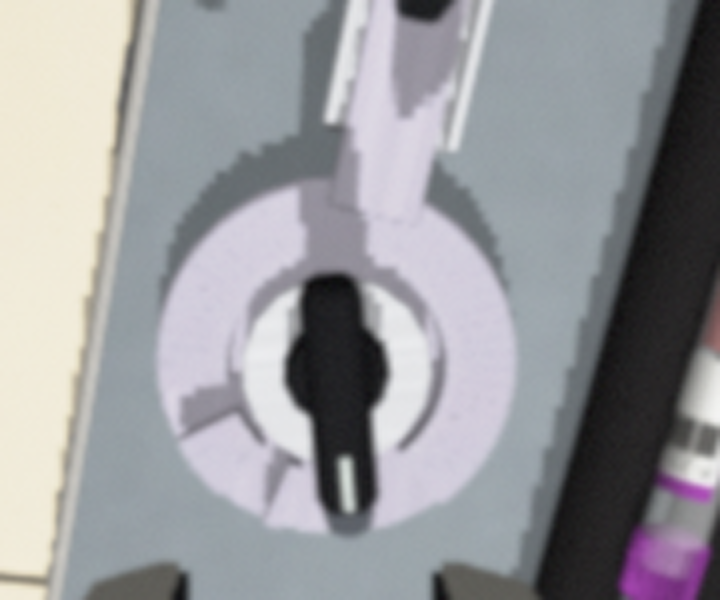

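The close view shows the ring outer edge at crop x 157–517, y 178–533, the bar from (328,285) to (345,510), and notches near (275,490) and (205,415). Next I'll convert these to numbers.

Run:
```python
from h import *
p=np.load("w2.npy");o=dict(tcp_pos=p[:3],orientation=p[3:]);C=cam("wrist",o);im=cv2.imread("w2.png")
px=lambda x,y:(177+x/4-.4,74+y/4-.4)
L,Rr,B=[onz(C,*px(*q),59) for q in((157,358),(517,358),(337,533))]
print(L.round(1),Rr.round(1),B.round(1)); ctr=(L+Rr)/2; print("ctr",ctr, np.linalg.norm(L-Rr)/2, np.linalg.norm(B-ctr))
a,b=onz(C,*px(345,512),106),onz(C,*px(328,278),106);d=a-b
print("bar ends",a.round(1),b.round(1),"mid",((a+b)/2).round(1),np.linalg.norm(d),np.degrees(np.arctan2(d[1],d[0])))
# bolt post: use w1 picture
p=np.load("w1.npy");C1=cam("wrist",dict(tcp_pos=p[:3],orientation=p[3:]))
print("bolt top",onz(C1,412/1.5,135/1.5,106).round(1))
h=[onz(C1,u/1.5,v/1.5,45)[:2] for u,v in((348,66),(568,113))];print("edge",h,np.arctan2(*(h[1]-h[0])[::-1]))
u0=np.arctan2(d[1],d[0])
rows=[]
for r in(31,34,37,40,43):
  s=[]
  for t in np.arange(-1.0,2.3,.02):
    q=ctr+r*np.array([np.cos(u0-t),np.sin(u0-t),0]);u,v=proj(C,q)
    s.append(cv2.getRectSubPix(im,(1,1),(u,v)).mean())
  rows.append(s)
A=np.array(rows)
for i,t in enumerate(np.arange(-1.0,2.3,.02)):
  if t>.2 and t<1.6: print(round(t,2),A[:,i].astype(int), end=" | " if i%3 else "\n")
big=[]
for r in np.arange(50,24,-.25):
  us=[proj(C,ctr+r*np.array([np.cos(u0-t),np.sin(u0-t),0])) for t in np.arange(-1,2,.005)]
  big.append(us)
m=np.array(big,np.float32);w=cv2.remap(im,m[...,0],m[...,1],cv2.INTER_CUBIC)
w=cv2.convertScaleAbs(cv2.resize(w,None,fx=1.25,fy=3),alpha=1.0)
for t in np.arange(-1,2,.1):
  x=int((t+1)/.005*1.25);cv2.line(w,(x,0),(x,8 if abs(t*2-round(t*2))>.01 else 25),(0,0,255),1)
cv2.imwrite("pics/polar.png",w)
```

```text
[450.2 -56.6  59. ] [542.2 -47.4  59. ] [501.2 -98.9  59. ]
ctr [496.20766404 -52.00350001  59.        ] 46.22203595072488 47.17471046012942
bar ends [499.9 -78.7 106. ] [490.9 -28.4 106. ] mid [495.4 -53.6 106. ] 51.15975358640689 -79.84499758714065
bolt top [504.6  44.7 106. ]
edge [array([446.66855081, 100.58183644]), array([641.35502302,  84.55393652])] -0.08214148404780212
0.2 [ 31  59 101 186 214]
0.22 [ 60  96 142 202 215] | 0.24 [ 92 140 181 210 214] | 0.26 [132 176 200 212 213]
0.28 [165 198 209 212 212] | 0.3 [189 207 212 212 213] | 0.32 [200 211 212 213 214]
0.34 [204 212 213 214 215] | 0.36 [200 212 212 216 215] | 0.38 [195 212 213 215 215]
0.4 [188 211 213 213 213] | 0.42 [181 209 211 213 210] | 0.44 [175 207 208 212 210]
0.46 [167 198 200 203 204] | 0.48 [158 184 187 186 191] | 0.5 [148 164 163 161 171]
0.52 [142 148 148 150 173] | 0.54 [140 143 141 152 185] | 0.56 [142 143 146 167 199]
0.58 [146 144 154 186 207] | 0.6 [151 150 169 201 210] | 0.62 [161 158 185 208 213]
0.64 [173 175 200 210 214] | 0.66 [185 190 207 212 214] | 0.68 [197 201 211 214 215]
0.7 [204 208 212 
[... 548 characters left out ...]
.1 [197 209 208 210 210]
1.12 [191 197 202 205 206] | 1.14 [171 181 186 189 194] | 1.16 [150 158 161 163 167]
1.18 [138 140 135 140 146] | 1.2 [131 134 133 133 147] | 1.22 [136 139 138 139 156]
1.24 [142 145 145 144 155] | 1.26 [146 148 147 146 157] | 1.28 [148 149 148 146 162]
1.3 [148 149 148 146 171] | 1.32 [149 149 147 147 183] | 1.34 [149 148 147 147 192]
1.36 [151 148 149 149 200] | 1.38 [154 150 151 159 205] | 1.4 [165 156 157 179 210]
1.42 [177 172 168 199 215] | 1.44 [191 189 186 211 217] | 1.46 [200 201 200 212 216]
1.48 [207 207 210 212 213] | 1.5 [210 209 211 212 211] | 1.52 [211 210 211 211 211]
1.54 [211 210 211 212 212] | 1.56 [212 211 211 211 212] | 1.58 [212 211 211 211 210]
```

View pics/polar.png

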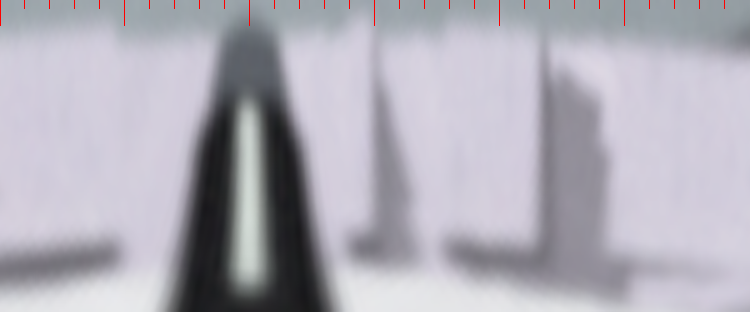

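The axis is at about (496,-52.5). The bolt predicted from it falls within 1 mm of where it was measured. The bar points -79.8° (turn about 0), and the second notch is about 1.31 rad clockwise of the bar, so the disc is shifted by about -0.13. I'll descend onto the bar.

```bash
python3 -m jog '[[4,2.67,0.59,2,0,0,-0.078],[4,2.67,0.59,4,0,0,-0.078],[4,2.67,0.59,6,0,0,-0.078],[4,2.67,0.59,7.5,0,0,-0.078],[4,2.67,0.59,8.9,0,0,-0.078],[4,2.67,0.59,8.9,0,0,-0.078],[4,2.67,0.59,8.9,0,0,-0.078]]' 5
python3 -m jog '[[1,0,0,0,0,0,0],[1,0,0,0,0,0,0],[1,0,0,0,0,0,0],[1,0,0,0,0,0,0],[1,0,0,0,0,0,0]]' 5
```

```text
time_s: 2.78
tcp_pos: [498.6, -52.7, 80.9]
orientation: [2.012, 2.411, 0.001]
contact_force: [0.3, -0.4, 0.6]
gripper_width: 40.2
grasp_force: 0.0
time_s: 3.2
tcp_pos: [496.7, -52.6, 79.9]
orientation: [-2.01, -2.412, 0.003]
contact_force: [-9.2, -3.2, 7.7]
gripper_width: 14.2
grasp_force: 5.2
```

```bash
python3 -m jog '[[1,0,0,0,0,0,0],[1,0,0,0,0,0,0]]' 5; python3 -c "
from plant import env;o=env.observe();print(o['ft_torque'],o['q'])"
```

```text
time_s: 3.37
tcp_pos: [496.5, -52.7, 79.8]
orientation: [-2.01, -2.411, 0.003]
contact_force: [-8.5, -3.0, 7.8]
gripper_width: 13.7
grasp_force: 5.0
[-0.4664858   1.45284421 -0.05149095] [-1.98567022e-01  4.60657171e-01  1.89377105e+00 -9.69366472e-04
  7.90310730e-01 -3.79108264e-01]
```

```bash
python3 -m jog '[[1,0,-0.1,-0.1,0,0,0],[1,0,-0.2,-0.2,0,0,0],[1,0,-0.2,-0.2,0,0,0],[1,0,-0.2,-0.2,0,0,0]]' 25;python3 -m jog '[[1,0,0,-0.4,0,0,0],[1,0,0,-0.8,0,0,0],[1,0,0,-1.2,0,0,0],[1,0,0,-1.2,0,0,0],[1,0,0,-1.2,0,0,0]]' 25
```

```text
time_s: 3.7
tcp_pos: [495.8, -52.9, 81.5]
orientation: [-2.011, -2.413, 0.0]
contact_force: [-0.7, -0.4, -7.2]
gripper_width: 13.9
grasp_force: 25.0
time_s: 4.12
tcp_pos: [495.8, -52.8, 93.8]
orientation: [-2.011, -2.413, 0.0]
contact_force: [-0.3, -1.4, -8.1]
gripper_width: 14.1
grasp_force: 25.0
```

```bash
python3 -m jog '[[1,0,0,0,0,0,0.11],[1,0,0,0,0,0,0.22],[1,0,0,0,0,0,0.33],[1,0,0,0,0,0,0.44],[1,0,0,0,0,0,0.55],[1,0,0,0,0,0,0.65],[1,0,0,0,0,0,0.65],[1,0,0,0,0,0,0.65]]' 25;python3 -c "
from plant import env;o=env.observe();print(o['ft_torque'],o['q'])"
```

```text
time_s: 4.78
tcp_pos: [496.9, -53.1, 94.0]
orientation: [2.673, 1.648, 0.003]
contact_force: [4.9, -1.8, -8.3]
gripper_width: 13.8
grasp_force: 25.0
[-0.16577511 -1.24991365 -0.01053872] [-1.99644626e-01  4.34905323e-01  1.88900961e+00  1.50746046e-04
  8.15229353e-01  2.66177514e-01]
```

```bash
python3 -m jog '[[1,0,0.12,0,0,0,0.11],[1,0,0.12,0,0,0,0.22],[1,0,0.12,0,0,0,0.33],[1,0,0.12,0,0,0,0.44],[1,0,0.12,0,0,0,0.55],[1,0,0.12,0,0,0,0.665],[1,0,0.12,0,0,0,0.665],[1,0,0.12,0,0,0,0.665]]' 25
python3 - <<'E'
from h import *
o=env.observe();C=cam("wrist",o);im=env.capture("wrist")[:,:,::-1].copy();cv2.imwrite("w3.png",im)
np.save("w3.npy",np.r_[o["tcp_pos"],o["orientation"]])
print(o["ft_torque"])
cv2.imwrite("pics/w3.png",im)
E
```

```text
time_s: 5.45
tcp_pos: [498.0, -54.0, 94.0]
orientation: [3.064, 0.686, 0.003]
contact_force: [5.1, -2.8, -7.9]
gripper_width: 13.8
grasp_force: 25.0
[-0.85667895 -1.10361551 -0.04323379]
```

View pics/w3.png

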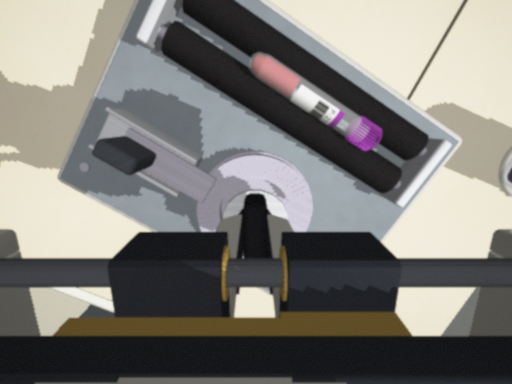

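The view shows the bar end at (255,200) between the fingers. The ring is partly hidden and everything else is in place. Yaw is on target, so I'll relieve the side load, lower to just above the ring and open slightly.

```bash
python3 -m jog '[[1,0.08,0.12,0.1,0,0,0],[1,0.08,0.12,0.25,0,0,0],[1,0.08,0.12,0.38,0,0,0],[1,0.08,0.12,0.38,0,0,0],[1,0.08,0.12,0.38,0,0,0]]' 25
python3 - <<'E'
from h import *
cv2.imwrite("w4a.png",env.capture("wrist")[:,:,::-1])
E
python3 -m jog '[[1.7,0,0,0,0,0,0],[1.7,0,0,0,0,0,0],[1.7,0,0,0,0,0,0],[1.7,0,0,0,0,0,0]]' 10
python3 - <<'E'
from h import *
a=cv2.imread("w4a.png");b=env.capture("wrist")[:,:,::-1].copy();cv2.imwrite("w4b.png",b)
f=lambda i:cv2.resize(i[130:240,190:330],(700,550),interpolation=cv2.INTER_CUBIC)[:,150:540]
cv2.imwrite("pics/w4.png",np.hstack([f(a),f(b)]));print(env.observe()["tcp_pos"],env.observe()["ft_torque"])
E
```

```text
time_s: 5.92
tcp_pos: [498.2, -54.2, 89.7]
orientation: [3.067, 0.682, -0.0]
contact_force: [1.6, -1.4, -7.1]
gripper_width: 13.8
grasp_force: 25.0
time_s: 6.3
tcp_pos: [498.3, -54.1, 90.1]
orientation: [3.067, 0.681, 0.0]
contact_force: [-0.1, 0.2, 0.3]
gripper_width: 16.9
grasp_force: 0.0
[498.26886389 -54.13973096  90.05730472] [ 0.02991065  0.04155332 -0.06511705]
```

View pics/w4.png

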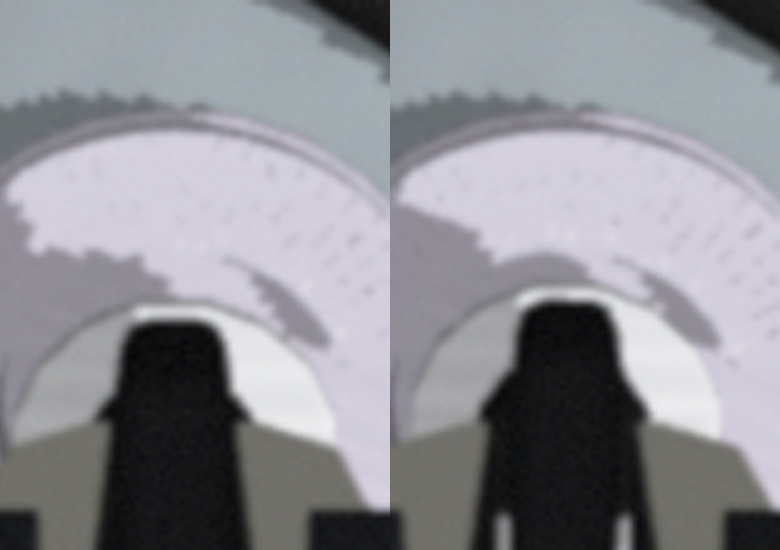

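After release the bar top shrank by about 8% (100 to 92 px wide) and moved away. That matches a drop of about 10 mm, so the knob is home in the second notch. I'll retreat and go above the bolt post.

```bash
python3 -m jog '[[2.6,0,0,0,0,0,0],[2.6,0,0,-1.5,0,0,0],[3,0,0,-4,0,0,0],[4,0,0,-8,0,0,-0.1],[4,0,0,-8,0,0,-0.22],[4,2.6,-8.35,-8,0,0,-0.34],[4,2.6,-8.35,-8,0,0,-0.46],[4,2.6,-8.35,-8,0,0,-0.58],[4,2.6,-8.35,-8,0,0,-0.7],[4,2.6,-8.35,-8,0,0,-0.82],[4,2.6,-8.35,-8,0,0,-0.94],[4,2.6,-8.35,-8,0,0,-1.05],[4,2.6,-8.35,-8,0,0,-1.05],[4,2.6,-8.35,-8,0,0,-1.05]]' 10
python3 - <<'E'
from h import *
o=env.observe();C=cam("wrist",o);im=env.capture("wrist")[:,:,::-1].copy();cv2.imwrite("w5.png",im);np.save("w5.npy",np.r_[o["tcp_pos"],o["orientation"]])
print([proj(C,p) for p in((504.6,41,106),(496.4,-54.5,106))], 2*np.degrees(np.arctan2(o["orientation"][1],o["orientation"][0])))
cv2.imwrite("pics/w5.png",cv2.resize(im,(768,576),interpolation=cv2.INTER_CUBIC))
E
```

```text
time_s: 7.52
tcp_pos: [486.4, 32.5, 169.9]
orientation: [-2.316, -2.122, 0.0]
contact_force: [-1.0, 0.5, -0.2]
gripper_width: 39.7
grasp_force: 0.0
[(np.float64(274.10040876118615), np.float64(189.44652907510257)), (np.float64(272.42801479909576), np.float64(284.44330134645196))] -275.0121435169656
```

View pics/w5.png

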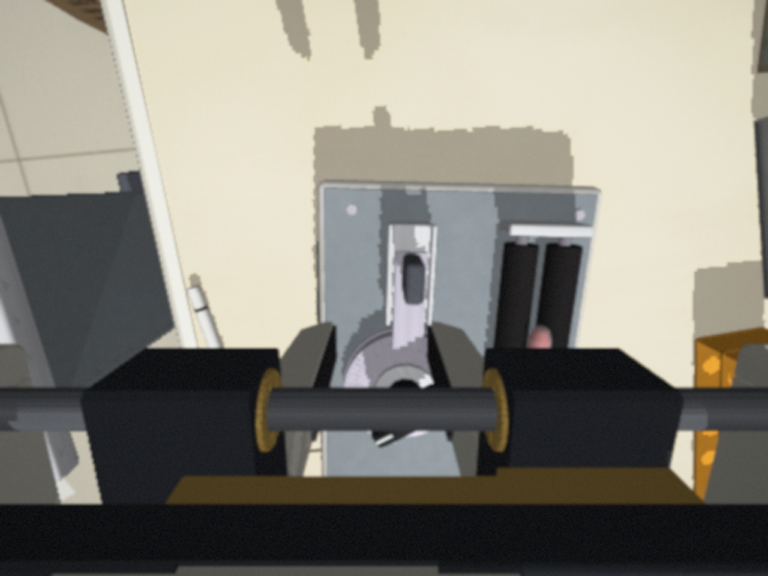

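The post is at (413, 253–303) in the picture and the knob is still at its new angle at about (405,395). I'll measure the post edges.

Run:
```python
from h import *
p=np.load("w5.npy");C=cam("wrist",dict(tcp_pos=p[:3],orientation=p[3:]));im=cv2.imread("w5.png")
m=(im.max(2)<75).astype(np.uint8);m[:150]=0;m[215:]=0;m[:,:255]=0;m[:,:]*=1;m[:,300:]=0
n,l,s,c=cv2.connectedComponentsWithStats(m);print(s[1:],c[1:])
print(im[160:210:2,275].max(1))
x,y,w,h,_=s[1+np.argmax(s[1:,4])]
for v in(y,y+h):print(onz(C,x+w/2,v,106).round(1),onz(C,x+w/2,v,71).round(1))
```

```text
[[269 169  12  28 136]] [[272.66176471 177.80882353]]
[165 163 165 161 110  48  38  38  61  87  95  96  95  96  96  96  95  96
  96 100  98 128 210 219 219]
[506.6  59.3 106. ] [508.9  52.8  71. ]
[504.9  34.  106. ] [506.9  23.7  71. ]
```

The post top spans y≈29–52 (23 mm against the given 26), centred at about (505,40.7), which agrees with the position predicted from the axis. Descend and grip it.

```bash
python3 -m jog '[[4,0.98,1.78,2,0,0,0],[4,0.98,1.78,5,0,0,0],[4,0.98,1.78,7.5,0,0,0],[4,0.98,1.78,9.1,0,0,0],[4,0.98,1.78,9.1,0,0,0],[4,0.98,1.78,9.1,0,0,0]]' 8
python3 -m jog '[[0.8,0,0,0,0,0,0],[0.8,0,0,0,0,0,0],[0.8,0,0,0,0,0,0],[0.8,0,0,0,0,0,0],[0.8,0,0,0,0,0,0]]' 8
```

```text
time_s: 8.07
tcp_pos: [504.8, 40.7, 78.7]
orientation: [-2.314, -2.123, 0.001]
contact_force: [-0.5, -0.2, -0.0]
gripper_width: 40.2
grasp_force: 0.0
time_s: 8.48
tcp_pos: [506.7, 40.6, 79.7]
orientation: [2.311, 2.124, 0.005]
contact_force: [9.3, -2.9, -8.8]
gripper_width: 12.0
grasp_force: 8.1
```

```bash
python3 -m jog '[[0.8,0,0.2,0,0,0,0],[0.8,0,0.2,-0.1,0,0,0],[0.8,-0.4,0.2,-0.1,0,0,0],[0.8,-0.8,0.2,-0.1,0,0,0],[0.8,-1.2,0.2,-0.1,0,0,0],[0.8,-1.6,0.2,-0.1,0,0,0],[0.8,-1.6,0.2,-0.1,0,0,0],[0.8,-1.6,0.2,-0.1,0,0,0]]' 12
```

```text
time_s: 9.15
tcp_pos: [505.1, 24.1, 79.6]
orientation: [-2.313, -2.125, 0.002]
contact_force: [-3.5, -1.6, -3.9]
gripper_width: 12.0
grasp_force: 12.0
```

```bash
python3 -m jog '[[0.8,-0.3,-0.05,0,0,0,0],[0.8,-0.6,-0.05,0,0,0,0],[0.8,-0.8,-0.05,0,0,0,0],[0.8,-0.9,-0.05,0,0,0,0],[0.8,-0.9,-0.05,0,0,0,0],[0.8,-0.9,-0.05,0,0,0,0]]' 12
```

```text
time_s: 9.65
tcp_pos: [504.3, 17.1, 79.9]
orientation: [-2.312, -2.124, -0.003]
contact_force: [-1.7, 14.4, -2.3]
gripper_width: 12.2
grasp_force: 12.0
```

The bolt stalled at 14 N after about 22–23 mm of travel, which is its stop. Release, retreat and check.

```bash
python3 -m jog '[[2.5,0,0,0,0,0,0],[3,0,0,0,0,0,0],[3.5,0,0,0,0,0,0],[3.5,0,0,-3,0,0,0],[3.5,0,0,-7,0,0,0],[3.5,0,0,-11,0,0,0],[3.5,-3,0,-12,0,0,0],[3.5,-6,0,-14,0,0,0],[3.5,-7,0,-14,0,0,0],[3.5,-7,0,-14,0,0,0]]'
python3 - <<'E'
from h import *
o=env.observe();C=cam("wrist",o);im=env.capture("wrist")[:,:,::-1].copy()
t=env.capture("top")[:,:,::-1].copy();cv2.imwrite("pics/top9.png",t)
ax=(496.4,-54.5,65)
print([np.round(proj(C,p),1) for p in((504.6,41,106),(502.7,19,106),ax)])
c=im[60:240,150:390];cv2.imwrite("pics/w6.png",np.vstack([cv2.resize(c,(720,540),interpolation=cv2.INTER_CUBIC)]))
E
```

```text
time_s: 10.48
tcp_pos: [498.9, -56.0, 220.5]
orientation: [2.314, 2.122, 0.002]
contact_force: [-0.0, 1.1, -0.6]
gripper_width: 35.0
grasp_force: 0.0
[array([251.4,  91.5]), array([251.5, 114.7]), array([251.9, 177.7])]
```

View pics/w6.png

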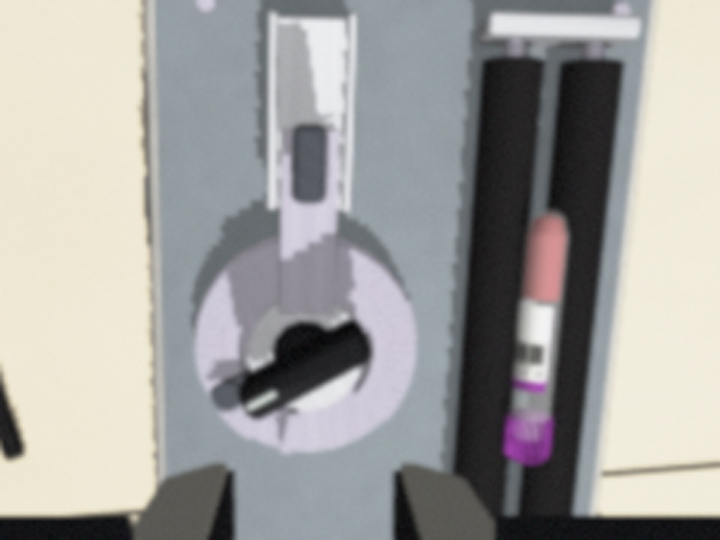

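The post is at native row 114.3, against 114.7 predicted for fully across. The blade lies over the flange, the pin sits in the second notch (first notch empty at crop (285,425)), and the gripper is clear. I'll hand in.

```bash
python3 -c "
from plant import env;print(env.close_job())"
```

```text
the job is handed in; nothing more can be done
None
```

The selector dropped home in the second notch, and the lock bolt is fully across over the knob's flange at its stop; the gripper was clear of everything and the other things on the bench untouched when I handed in at about 10.5 s (no verdict was returned).

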